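Feel out the gate of a base dispenser with a wedge feeler and lock it

TASK

Take the steel wedge feeler by its wooden grip and slide it, blade first, straight in and flat on the shelf, into the slot in the front of the base dispenser until you feel a snug drag of about 6 N, never forcing it. Let go so that it stays nipped there, then push the lock lever on top of the dispenser fully over, away from the slot. Leave the other things on the shelf alone.

Things in the scene. Friction and masses are not known exactly. Their poses are not given: they have to be found in the camera images.
- grip (a point): Middle of the feeler's upright wooden grip, 34 mm above the feeler's flat underside. The grip is 14 mm wide (y), 30 mm long (x), from 9 to 56 mm above the underside. x points along the blade to its tip, z up.
- feeler: Steel wedge feeler, about 150 g, 20 mm wide, lying flat. Origin on its underside below the grip, x to the tip. A 9 mm thick shank runs from 60 mm behind (18 mm high over the last 18 mm) to 63 mm ahead; then its top tapers evenly over 72 mm (1 mm per 10 mm) to 1.8 mm at the tip. It balances about 15 mm ahead of the grip. Wedged in, it holds itself when let go.
- tip (a point): Front end of the feeler's blade, mid-width, at the underside: 135 mm along x from the grip's middle.
- mouth (a point): Middle of the slot in the dispenser's front face, at shelf height; x points straight in, z up. Slot 64 mm wide, 16 mm high; its floor is the shelf. 20 mm inside hangs a sprung round-nosed steel foot, 48 mm wide, of unknown clear height (3 to 7.5 mm): it touches the taper once the tip is 32 to 77 mm inside.
- dispenser: Fixed white plastic push dispenser, 118 mm deep (x), 80 wide, 66 high, clear tube of bases 40 mm tall on the roof at the back. Origin at the mouth. The sprung foot is stiff: once it touches the taper the push needed climbs by 1 to 2 N per mm of travel. The drag shows only while the feeler moves and fades once it stands still.
- lock (a joint): Lock lever on the dispenser's roof: 0 leans towards the slot side (-x of the mouth), 1.0 rad is fully over to +x. Stiff enough to stay where left; about 2 N at its knob moves it.
- knob (a point): Centre of the lever's 22 mm ball knob, 45 mm from its hinge. The hinge line runs along the mouth's y, 45 mm behind the front face (x) and 78 mm above the shelf; lever upright at 0.5 rad, knob then 123 mm above the shelf.
- car: Red plastic armoured car, 78 x 42 x 50 mm, origin at the middle of its underside. Leave alone.
- queen: Walnut chess queen, 38 mm wide, 90 mm tall, origin under its foot. Leave alone.
- fence: Grey stone fence, 14 x 120 x 27 mm, origin at the middle of its underside. Leave alone.
- saucer: White saucer, 120 mm wide, 18 mm high, origin at the middle of its underside. Leave alone.
Not all that is in view belongs to the job. There is more than one size of the feeler; the job needs the smallest.

How it is judged (in metres and radians):
On the way, in this order (a step that is already met when the one before it is completed fails the run):
1. the feeler has been let go and is nipped snugly under the gate foot (contact force between feeler and dispenser between 2 and 8 N and x of tip in the frame of mouth above 0.028 m and y of tip in the frame of mouth between -0.02 and 0.02 m and angle between the x axis of grip and the x axis of mouth, either way round below 0.25 rad and angle between grip's own z axis and vertical below 0.06 rad and contact force between the fingers and feeler below 0.2 N), for 0.2 s.
2. the lock lever is fully over (value of joint lock above 0.9 rad), for 0.1 s.
At the end, for the whole second after the job is handed in: The feeler lies flat and straight (within 14 deg) in the slot, tip at least 28 mm inside and within 20 mm of the middle, at rest, released and pressed by the dispenser's foot with 2 to 8 N; the lock lever is over to at least 0.9 rad (all of step 1 and value of joint lock above 0.9 rad and linear speed of feeler below 0.01 m/s); the robot touches nothing.
It fails at once if the feeler is forced: over 16 N between it and the dispenser (contact force between feeler and dispenser above 16 N).
It fails at once if the car is disturbed (moved over 15 mm or tipped) (distance of car from where it was at the start of the episode above 0.015 m or angle between car's own z axis and vertical above 0.3 rad).
It fails at once if the queen is disturbed (moved over 15 mm or tipped) (distance of queen from where it was at the start of the episode above 0.015 m or angle between queen's own z axis and vertical above 0.3 rad).
It fails at once if the fence is disturbed (moved over 15 mm or tipped) (distance of fence from where it was at the start of the episode above 0.015 m or angle between fence's own z axis and vertical above 0.3 rad).
It fails at once if the saucer is disturbed (moved over 15 mm or tipped) (distance of saucer from where it was at the start of the episode above 0.015 m or angle between saucer's own z axis and vertical above 0.3 rad).
It also fails if it takes over 45 s, if anything falls off the work surface, if the arm or the gripper's body presses on something with over 40 N, if the wrist force passes 120 N, or if a joint passes its speed limit or range.

ROBOT

A 6-joint arm with a two-finger parallel gripper is mounted at the origin on the work surface. World frame = base frame: x ahead of the robot, y to its left, z up, the work surface at z = 0. Lengths are in mm, angles in rad, forces in N, time in s.
With the tool pointing down it reaches from about 275 to 775 mm from the base axis. Payload 14.6 kg.
Tool frame: the origin (TCP) lies midway between the tips of the shut fingers; the grasp point (between the pads) lies 19 mm behind it (r.pinch_z is the distance from the TCP to the grasp point, in mm); z points along the fingers, y is the line along which they close (so a half turn about z gives the same grasp; the last joint's range is limited). The gripper opens to 85 mm and grips with 20 to 120 N. Pads are 22 mm wide; open, the fingers measure 114 mm over their backs; the gripper's body (76 mm by 85 mm) begins 54 mm behind the grasp point. The pads swing forward as they close: fully open they stand 13 mm farther back than shut.
Start: joints at [-1.432, 0.263, -0.048, 1.259, 0, 1.415], TCP at [152.029, -502.509, 231.278] pointing down, gripper open.
Joint ranges: [-2.65, 2.65], [-0.89, 1.7], [-1.18, 1.37], [-2.13, 2.11], [-1.35, 1.29], [-3.14, 3.14]. Speed limits (rad/s): [1.89, 1.89, 2.57, 2.79, 3.14, 3.14].

INTERFACE

Orientations are given as a rotation vector (axis times angle).
In Python, from station import r gives the robot as it stands. The module is installed in compiled form; this text tells all that it offers.
- The arm moves only by the tool arm_command, never from a script. Its argument "increments" is a list of rows, each an object with "rot": the turn, a rotation vector about the tool's x, y, z in rad, a list of three; "linear": the shift along the tool's x, y, z in mm, a list of three; "claw": the opening, from 0 (shut) to 1 (fully open). A call has 1 to 10 rows; each row shifts and turns the commanded pose from where the row before left it, along the tool's axes as they then stand; what a row does not reach is not made up. A row lasts 1/12 s, in which the tool goes at most 41.7 mm and 7.16 degrees, less where a joint would pass 70% of its speed; a pose out of reach is approached as far as the arm can. A call is refused whole if a number of a shift passes 41.7 or a number of a turn 0.125, either way. A call with a gripper value outside its range is refused whole. The fingers move at their own pace and stop on an object; "grip_force" is the grip in N (left out, the last holds). Time passes only in rows, so rows that do not move let the fingers close. It gives the time, the measured TCP pose, the force, the opening and the grip force at its end, in the units of the state.
- r.observe(): the state, without advancing time (a new reading comes with each control period).
- r.camera(name): name is "scene" or "top" or "wrist"; returns (picture, depth): 480x640x3 uint8, red, green, blue; 480x640 float32, mm along the optical axis (not along the pixel's ray), 0 where there is no reading.
- r.camera_model(name): a dict with "mtx" (3x3 intrinsics, pixels), "camera_from_world" (4x4, takes a point from world to camera coordinates); the wrist camera has in their place "mount" (4x4, takes a point from camera to tool coordinates, whose origin is the TCP and whose axes are the flange's). Camera axes: x right, y down, z forward; pixel columns grow to the right and rows downward; lengths in mm; the calibration is good to about 2 mm. The wrist camera is an equidistant fisheye: a pixel r from the principal point sees the ray r / f radians off the axis. A picture is of the moment at which its call begins: read the wrist's pose just before it. camera_model takes no time and is no camera call.
- r.close_job(): hands the job in; it is judged then, once.
Trained networks look in the newest picture that a camera, given by its name, has taken for a name from the list of things; names that differ only in an ending like _2 or _b are one class to them, and where a whole thing is asked for, a point or a joint stands for the part that bears it (a point fixed in the world has none). Each returns a list of dicts, best first, with "confidence" (0 to 1); they miss things now and then, are a little off and sometimes report something else, mostly with a low value. They report only what shows in the picture. A call takes as long as a camera call. They do not tell look-alikes from the thing itself.
- r.search_frame(camera, target): "extent" ([left, top, right, bottom] in pixels, round what is visible of it).
- r.pinpoint(camera, target): "point" ([column, row] in pixels: a listed point, or the origin of a listed thing).
The state is a dict: "time_s": time; "joint_positions": joint angles; "qvel": joint speeds; "joint_efforts": joint torques, N m; "position": TCP position; "orientation": TCP orientation; "wrist_force": force on the tool from outside, world axes, zero at the start; "torque": the same for the moment, N m; "gripper_width": opening from 0.0 (shut) to 1.0 (fully open); "gripper_force": force on a finger pad.
Only numpy, scipy, OpenCV 4.12 (cv2) and the standard library are available. Lean on these libraries where they do the work, as an engineer would, in place of code of your own. Each camera call takes 0.05 s, during which the arm holds its last target. There are 200 camera calls.

## Working session

There is one attempt and no reset: what is moved stays moved. The work goes in short steps, Python scripts to look and compute and a tool call to move; the robot and the scene stay as the last step left them, time stands still between calls to the robot, and variables do not carry over. Pictures are saved under pics/ and viewed, at most 10 in all, crops included, and the job is handed in when it is done.

Besides the shell and the picture viewer there is one more tool, called after "Call:" as a command line: name --argument value ..., lists and objects as JSON in quotes. arm_command: Moves the arm, as the interface text tells. Its arguments: {"type":"object","properties":{"increments":{"type":"array","items":{"type":"object","properties":{"rot":{"type":"array","items":{"type":"number"}},"linear":{"type":"array","items":{"type":"number"}},"claw":{"type":"number"}}}},"grip_force":{"type":"number"}},"required":["increments"]}

```bash
mkdir -p pics; cat > h.py <<'E'
import numpy as np, cv2
from scipy.spatial.transform import Rotation as R
from station import r
def px2w(cam,u,v,depth=None,z=None):
    m=r.camera_model(cam);K=np.array(m["mtx"]);T=np.linalg.inv(np.array(m["camera_from_world"]))
    d=np.linalg.inv(K)@[u,v,1.]
    if z is None: return (T@np.r_[d*depth,1])[:3]
    w=T[:3,:3]@d; o=T[:3,3]; return o+w*(z-o[2])/w[2]
def w2px(cam,p):
    m=r.camera_model(cam);c=np.array(m["camera_from_world"])@np.r_[p,1.];q=np.array(m["mtx"])@c[:3];return q[:2]/q[2]
E
python3 - <<'E'
from h import *
for c in ["top","scene"]:
    im,d=r.camera(c); cv2.imwrite(f"pics/{c}0.png",im[:,:,::-1]); np.save(f"{c}0.npy",d)
    print(c,np.round(r.camera_model(c)["camera_from_world"],2).tolist())
    for n in ["grip","tip","mouth","knob"]:
        for k in r.pinpoint(c,n)[:4]:
            u,v=k["point"];dd=d[int(v),int(u)];print(n,np.round([u,v],1),round(k["confidence"],2),np.round(px2w(c,u,v,dd)))
    for n in ["feeler","dispenser","car","queen","fence","saucer"]:
        for k in r.search_frame(c,n)[:4]: print(n,np.round(k["extent"]),round(k["confidence"],2))
print(r.observe())
E
```

```text
top [[-0.0, -1.0, -0.0, -9.09], [-0.99, 0.0, -0.11, 536.44], [0.11, 0.0, -0.99, 1294.19], [0.0, 0.0, 0.0, 1.0]]
grip [140.6 287. ] 0.92 [440. 379.  76.]
grip [220.  266.2] 0.88 [488. 207.  53.]
grip [191.8 367.9] 0.83 [262. 262.  70.]
grip [500.  214.7] 0.7 [ 611. -443.   22.]
tip [ 77.2 254.4] 0.91 [520. 555.  -0.]
tip [240.  217.2] 0.75 [609. 170.  -2.]
tip [271.5 357.1] 0.59 [280.  92.  -1.]
mouth [277.3 208.5] 0.84 [630.  81.  -1.]
knob [279.8 186.3] 0.49 [656.  67. 129.]
feeler [157. 354. 270. 378.] 0.91
feeler [210. 212. 245. 292.] 0.78
feeler [ 80. 249. 177. 304.] 0.56
dispenser [263. 148. 303. 209.] 0.86
car [403. 275. 420. 307.] 0.71
car [207. 218. 246. 296.] 0.61
queen [414. 155. 436. 177.] 0.82
fence [495. 194. 506. 243.] 0.85
saucer [169. 128. 219. 178.] 0.86
scene [[-0.89, 0.45, 0.02, 487.72], [0.23, 0.49, -0.84, -41.68], [-0.39, -0.75, -0.54, 1310.42], [0.0, 0.0, 0.0, 1.0]]
grip [404.1 318.1] 0.86 [491. 220.  42.]
grip [522.7 297.4] 0.84 [264. 279.  54.]
grip [491.6 374.8] 0.79 [451. 401.  54.]
tip [330.8 333.1] 0.58 [609. 161.   2.]
tip [447.9 272.8] 0.56 [291. 102.   
[... 357 characters left out ...]
 array([-1.43233081e+00,  2.63089565e-01, -4.82848465e-02,  1.25940113e+00,
       -9.28497873e-06,  1.41549994e+00]), 'qvel': array([ 9.28867339e-04, -1.25538789e-04,  2.85108705e-03, -3.41606088e-04,
       -3.86832707e-05, -9.48495888e-04]), 'joint_efforts': array([ 4.02522237e-04, -6.37428403e+01,  3.84774399e+01,  7.47856702e-04,
       -4.02764226e-05,  2.97554259e-06]), 'position': array([ 152.01185994, -502.52028423,  231.28926291]), 'orientation': array([ 3.10774467e+00,  4.59779691e-01, -1.48589112e-05]), 'wrist_force': array([-0.4076735 ,  0.21089047,  0.26953183]), 'torque': array([ 0.02402713, -0.00427678, -0.04871693]), 'gripper_force': 0.0, 'gripper_width': 1.0011129023893535}
```

```bash
python3 - <<'E'
import cv2
a=cv2.imread("pics/top0.png");cv2.imwrite("pics/a.png",cv2.resize(a[120:400,60:340],(600,600),interpolation=cv2.INTER_CUBIC))
a=cv2.imread("pics/scene0.png");cv2.imwrite("pics/b.png",cv2.resize(a[180:480,180:580],(800,600),interpolation=cv2.INTER_CUBIC))
E
```

```text
(no output)
```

View pics/a.png

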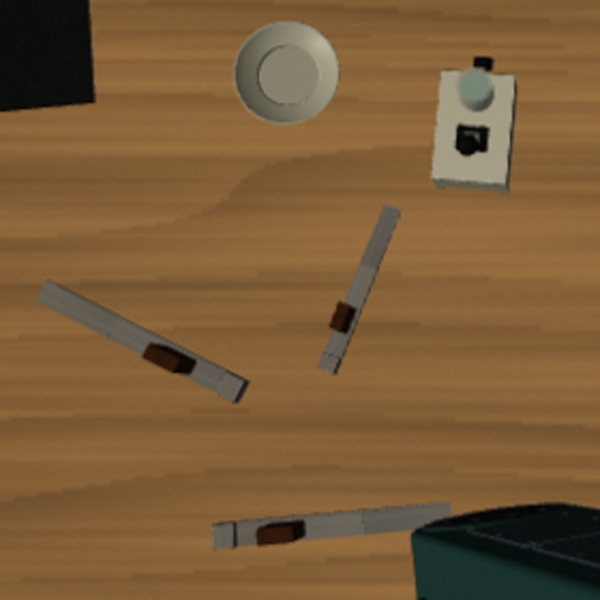

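View pics/b.png

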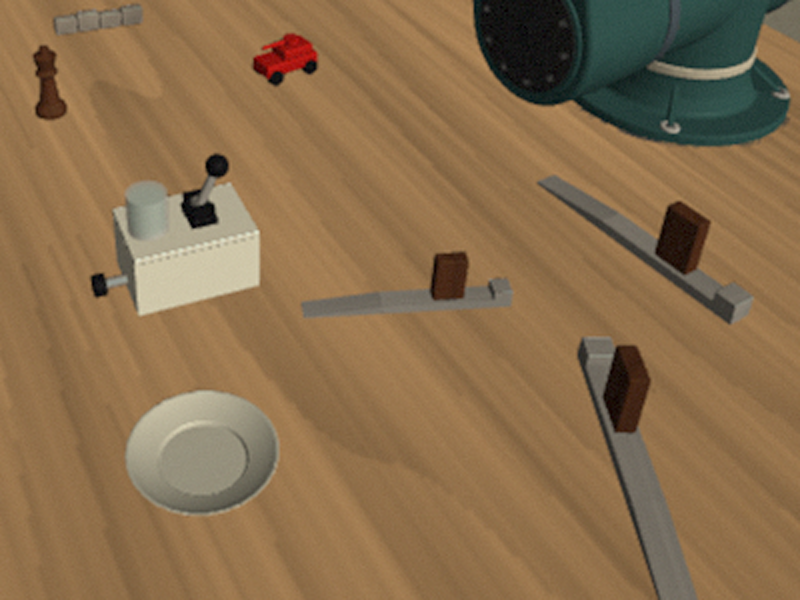

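Feeler candidates in the top picture: (141,287), (192,368) with tall grips and longer shanks, and (220,266), the shortest one (grip top at 53–56 mm, tip near (240,217)). I choose (220,266). The slot faces the robot at about (277,208), and the knob leans towards the slot. Next I measure the exact poses.

```bash
python3 - <<'E'
from h import *
im=cv2.imread("pics/top0.png");d=np.load("top0.npy")
m=r.camera_model("top");K=np.array(m["mtx"]);T=np.linalg.inv(np.array(m["camera_from_world"]))
v,u=np.mgrid[:480,:640];P=np.stack([(u-K[0,2])/K[0,0]*d,(v-K[1,2])/K[1,1]*d,d],-1)@T[:3,:3].T+T[:3,3]
hsv=cv2.cvtColor(im,cv2.COLOR_BGR2HSV)
x,y,z=P[...,0],P[...,1],P[...,2]
print("K",K[0,0])
def rect(n,M,zz=None):
    q=P[M];
    if zz is not None:
        vv,uu=np.where(M);q=np.array([px2w("top",a,b,z=zz) for a,b in zip(uu,vv)])
    c,s,a=cv2.minAreaRect(q[:,:2].astype(np.float32));print(n,M.sum(),np.round(c,1),np.round(s,1),round(a,2),"corners",np.round(cv2.boxPoints((c,s,a)),1).tolist(),"pca",end=" ")
    w,V=np.linalg.eigh(np.cov(q[:,:2].T));print(np.round(np.degrees(np.arctan2(V[1,1],V[0,1])),2),np.round(q.mean(0),1))
reg=(u>255)&(u<310)&(v>140)&(v<215)
rect("roof",reg&(z>58)&(z<75),66.)
reg=(u>205)&(u<250)&(v>205)&(v<298)
steel=reg&(hsv[...,1]<75)
grip=reg&(z>25)
rect("steel",steel,4.); rect("grip",grip); rect("griptop",reg&(z>48),56.)
print("z roof med",np.median(z[(u>270)&(u<275)&(v>180)&(v<200)]), "shelf",np.median(z[300:340,300:340]))
kn=(u>255)&(u<310)&(v>140)&(v<215)&(z>105)
print("tall pts",np.round(P[kn][::8]),P[kn].mean(0))
ds=np.load("scene0.npy")
for n in ["grip","knob","tip","mouth"]:
    for k in r.pinpoint("scene",n)[:3]: print(n,k)
E
```

```text
K 570.7086831311103
roof 1373 [686.8  69.3] [ 80.3 119.5] 85.06 corners [[623.9000244140625, 34.5], [742.9000244140625, 24.200000762939453], [749.7999877929688, 104.19999694824219], [630.7999877929688, 114.5]] pca 172.85 [680.9  68.9  66. ]
steel 578 [519.3 198. ] [ 20.1 192.3] 68.43 corners [[426.20001220703125, 223.89999389648438], [605.0, 153.3000030517578], [612.4000244140625, 172.0], [433.6000061035156, 242.6999969482422]] pca 159.0 [521.9 196.9   4. ]
grip 124 [432.7 106.1] [250.5  29.4] 63.02 corners [[362.79998779296875, 1.2000000476837158], [389.0, -12.199999809265137], [502.6000061035156, 211.10000610351562], [476.5, 224.39999389648438]] pca 66.22 [472.5 180.5 218.1]
griptop 101 [505.  189.8] [169.2  84.5] 4.11 corners [[417.6000061035156, 225.8000030517578], [423.6000061035156, 141.60000610351562], [592.4000244140625, 153.6999969482422], [586.2999877929688, 238.0]] pca 170.59 [488.7 207.   56. ]
z roof med 65.3484250314167 shelf -1.1471712810617873
tall pts [[ 388.  -12. 1346.]
 [ 736.   76.  106.]
 [ 733.   69.  110.]
 [ 732.   60.  105.]
 [ 727.   82.  108.]
 [ 727.   55.  108.]
 [ 725.   55.  106.]
 [ 722.   66.  108.]
 [ 719.   62.  110.]
 [ 718.   66.  107.]
 [ 716.   69.  106.]
 [ 714.   64.  105.]
 [ 710.   55.  108.]
 [ 707.   62.  105.]
 [ 388.  -12. 1346.]
 [ 663.   69.  128.]
 [ 661.   67.  128.]
 [ 658.   67.  129.]
 [ 657.   72.  125.]
 [ 654.   75.  131.]
 [ 654.   81.  120.]
 [ 653.   63.  123.]
 [ 651.   65.  121.]
 [ 648.   67.  124.]
 [ 648.   66.  114.]] [667.16039493  61.49987067 219.31089287]
grip {'point': [404.1, 318.1], 'confidence': 0.86}
grip {'point': [522.7, 297.4], 'confidence': 0.84}
grip {'point': [491.6, 374.8], 'confidence': 0.79}
knob {'point': [302.5, 309.3], 'confidence': 0.53}
knob {'point': [286.5, 263.3], 'confidence': 0.46}
tip {'point': [330.8, 333.1], 'confidence': 0.58}
tip {'point': [447.9, 272.8], 'confidence': 0.56}
```

```bash
cat >> h.py <<'E'
def plan(target,yaw_deg,n,tilt=None):
    """rows (tool axes) to bring TCP to target, tool down, tool x at world yaw; straight line, even turn"""
    s=r.observe();p=np.array(s["position"]);M=R.from_rotvec(s["orientation"])
    G=R.from_euler("z",yaw_deg,degrees=True)*R.from_rotvec([np.pi,0,0])
    y0=np.degrees(np.arctan2(*M.as_matrix()[[1,0],0]))
    dy=(yaw_deg-y0+180)%360-180
    base=R.from_euler("z",-yaw_deg+dy,degrees=True)*G   # unused tilt residual handled below
    w=(M.inv()*G).as_rotvec() if abs(dy)<170 else np.array([0,0,-np.radians(dy)])
    step=(np.array(target)-p)/n; rows=[]
    for i in range(n):
        l=np.round(M.inv().apply(step),1); t=np.round(w/n,4)
        rows.append({"linear":l.tolist(),"rot":t.tolist()}); M=M*R.from_rotvec(t)
    print("dyaw",round(dy,1),"dist",np.round(np.array(target)-p,1))
    import json
    for i in range(0,n,10): print(json.dumps(rows[i:i+10]))
E
python3 -c "
from h import *
plan([485,210,170],158.5,25)"
```

```text
dyaw 141.7 dist [333.  712.5 -61.3]
[{"linear": [21.0, -23.4, 2.5], "rot": [-0.0, -0.0, -0.0989]}, {"linear": [23.2, -21.2, 2.5], "rot": [-0.0, -0.0, -0.0989]}, {"linear": [25.2, -18.8, 2.5], "rot": [-0.0, -0.0, -0.0989]}, {"linear": [26.9, -16.3, 2.5], "rot": [-0.0, -0.0, -0.0989]}, {"linear": [28.4, -13.5, 2.5], "rot": [-0.0, -0.0, -0.0989]}, {"linear": [29.6, -10.6, 2.5], "rot": [-0.0, -0.0, -0.0989]}, {"linear": [30.5, -7.7, 2.5], "rot": [-0.0, -0.0, -0.0989]}, {"linear": [31.1, -4.6, 2.5], "rot": [-0.0, -0.0, -0.0989]}, {"linear": [31.4, -1.5, 2.5], "rot": [-0.0, -0.0, -0.0989]}, {"linear": [31.4, 1.6, 2.5], "rot": [-0.0, -0.0, -0.0989]}]
[{"linear": [31.1, 4.7, 2.5], "rot": [-0.0, -0.0, -0.0989]}, {"linear": [30.5, 7.7, 2.5], "rot": [-0.0, -0.0, -0.0989]}, {"linear": [29.6, 10.7, 2.5], "rot": [-0.0, -0.0, -0.0989]}, {"linear": [28.4, 13.6, 2.5], "rot": [-0.0, -0.0, -0.0989]}, {"linear": [26.9, 16.3, 2.5], "rot": [-0.0, -0.0, -0.0989]}, {"linear": [25.2, 18.9, 2.5], "rot": [-0.0, -0.0, -0.0989]}, {"linear": [23.2, 21.3, 2.5], "rot": [-0.0, -0.0, -0.0989]}, {"linear": [21.0, 23.5, 2.5], "rot": [-0.0, -0.0, -0.0989]}, {"linear": [18.5, 25.4, 2.5], "rot": [-0.0, -0.0, -0.0989]}, {"linear": [15.9, 27.1, 2.5], "rot": [-0.0, -0.0, -0.0989]}]
[{"linear": [13.2, 28.6, 2.5], "rot": [-0.0, -0.0, -0.0989]}, {"linear": [10.3, 29.7, 2.5], "rot": [-0.0, -0.0, -0.0989]}, {"linear": [7.3, 30.6, 2.5], "rot": [-0.0, -0.0, -0.0989]}, {"linear": [4.3, 31.2, 2.5], "rot": [-0.0, -0.0, -0.0989]}, {"linear": [1.2, 31.4, 2.5], "rot": [-0.0, -0.0, -0.0989]}]
```

Call:
arm_command --increments '[{"linear":[21,-23,2.5],"rot":[0,0,-0.1],"claw":1},{"linear":[23,-21,2.5],"rot":[0,0,-0.1]},{"linear":[25,-19,2.5],"rot":[0,0,-0.1]},{"linear":[27,-16,2.5],"rot":[0,0,-0.1]},{"linear":[28,-13.5,2.5],"rot":[0,0,-0.1]},{"linear":[29.5,-10.5,2.5],"rot":[0,0,-0.1]},{"linear":[30.5,-7.5,2.5],"rot":[0,0,-0.1]},{"linear":[31,-4.5,2.5],"rot":[0,0,-0.1]},{"linear":[31.5,-1.5,2.5],"rot":[0,0,-0.1]},{"linear":[31.5,1.5,2.5],"rot":[0,0,-0.1]}]'

```text
schema error: expected keys rot, linear, claw
```

Call:
arm_command --increments '[{"linear":[31,4.5,2.5],"rot":[0,0,-0.1]},{"linear":[30.5,7.5,2.5],"rot":[0,0,-0.1]},{"linear":[29.5,10.5,2.5],"rot":[0,0,-0.1]},{"linear":[28.5,13.5,2.5],"rot":[0,0,-0.1]},{"linear":[27,16.5,2.5],"rot":[0,0,-0.1]},{"linear":[25,19,2.5],"rot":[0,0,-0.1]},{"linear":[23,21,2.5],"rot":[0,0,-0.1]},{"linear":[21,23.5,2.5],"rot":[0,0,-0.1]},{"linear":[18.5,25.5,2.5],"rot":[0,0,-0.1]},{"linear":[16,27,2.5],"rot":[0,0,-0.1]}]'

```text
schema error: expected keys rot, linear, claw
```

```bash
python3 -c "
from h import *
plan([485,210,170],158.5,6)"
```

```text
dyaw 141.7 dist [333.  712.5 -61.3]
[{"linear": [87.5, -97.6, 10.2], "rot": [-0.0, -0.0, -0.4121]}, {"linear": [119.3, -54.4, 10.2], "rot": [-0.0, -0.0, -0.4121]}, {"linear": [131.1, -2.0, 10.2], "rot": [-0.0, -0.0, -0.4121]}, {"linear": [120.9, 50.6, 10.2], "rot": [-0.0, -0.0, -0.4121]}, {"linear": [90.5, 94.8, 10.2], "rot": [-0.0, -0.0, -0.4121]}, {"linear": [45.0, 123.1, 10.2], "rot": [-0.0, -0.0, -0.4121]}]
```

Every row needs all three keys.

Call:
arm_command --increments '[{"linear":[21,-23,2.5],"rot":[0,0,-0.1],"claw":1},{"linear":[23,-21,2.5],"rot":[0,0,-0.1],"claw":1},{"linear":[25,-19,2.5],"rot":[0,0,-0.1],"claw":1},{"linear":[27,-16,2.5],"rot":[0,0,-0.1],"claw":1},{"linear":[28,-13.5,2.5],"rot":[0,0,-0.1],"claw":1},{"linear":[29.5,-10.5,2.5],"rot":[0,0,-0.1],"claw":1},{"linear":[30.5,-7.5,2.5],"rot":[0,0,-0.1],"claw":1},{"linear":[31,-4.5,2.5],"rot":[0,0,-0.1],"claw":1},{"linear":[31.5,-1.5,2.5],"rot":[0,0,-0.1],"claw":1},{"linear":[31.5,1.5,2.5],"rot":[0,0,-0.1],"claw":1}]'

```text
time_s: 2.13
position: [284.0, -216.9, 206.3]
orientation: [2.502, 1.899, 0.0]
wrist_force: [2.2, -0.6, -0.2]
gripper_width: 0.996
gripper_force: 0.0
```

Call:
arm_command --increments '[{"linear":[31,4.5,2.5],"rot":[0,0,-0.1],"claw":1},{"linear":[30.5,7.5,2.5],"rot":[0,0,-0.1],"claw":1},{"linear":[29.5,10.5,2.5],"rot":[0,0,-0.1],"claw":1},{"linear":[28.5,13.5,2.5],"rot":[0,0,-0.1],"claw":1},{"linear":[27,16.5,2.5],"rot":[0,0,-0.1],"claw":1},{"linear":[25,19,2.5],"rot":[0,0,-0.1],"claw":1},{"linear":[23,21,2.5],"rot":[0,0,-0.1],"claw":1},{"linear":[21,23.5,2.5],"rot":[0,0,-0.1],"claw":1},{"linear":[18.5,25.5,2.5],"rot":[0,0,-0.1],"claw":1},{"linear":[16,27,2.5],"rot":[0,0,-0.1],"claw":1}]'

```text
time_s: 2.97
position: [412.2, 70.4, 181.3]
orientation: [1.284, 2.866, 0.0]
wrist_force: [1.0, -1.1, -0.5]
gripper_width: 0.999
gripper_force: 0.0
```

```bash
python3 -c "
from h import *
plan([485,210,170],158.5,6)"
```

```text
dyaw 26.8 dist [ 72.8 139.6 -11.3]
[{"linear": [9.3, 24.5, 1.9], "rot": [0.0, 0.0001, -0.0779]}, {"linear": [7.3, 25.2, 1.9], "rot": [0.0, 0.0001, -0.0779]}, {"linear": [5.4, 25.7, 1.9], "rot": [0.0, 0.0001, -0.0779]}, {"linear": [3.4, 26.0, 1.9], "rot": [0.0, 0.0001, -0.0779]}, {"linear": [1.3, 26.2, 1.9], "rot": [0.0, 0.0001, -0.0779]}, {"linear": [-0.7, 26.2, 1.9], "rot": [0.0, 0.0001, -0.0779]}]
```

Call:
arm_command --increments '[{"linear":[9,24,2],"rot":[0,0,-0.078],"claw":1},{"linear":[7,25,2],"rot":[0,0,-0.078],"claw":1},{"linear":[5.5,25.5,2],"rot":[0,0,-0.078],"claw":1},{"linear":[3.5,26,2],"rot":[0,0,-0.078],"claw":1},{"linear":[1.5,26,2],"rot":[0,0,-0.078],"claw":1},{"linear":[0,24,2],"rot":[0,0,-0.078],"claw":1},{"linear":[0,0,0],"rot":[0,0,0],"claw":1}]'

```text
time_s: 3.55
position: [484.3, 208.1, 168.6]
orientation: [0.582, 3.087, 0.001]
wrist_force: [-1.5, -0.8, -0.9]
gripper_width: 0.996
gripper_force: 0.0
```

```bash
python3 - <<'E'
from h import *
plan([485,210,170],158.5,2)
s=r.observe();im,d=r.camera("wrist");cv2.imwrite("pics/w1.png",im[:,:,::-1]);m=r.camera_model("wrist")
K=np.array(m["mtx"]);Mt=np.array(m["mount"]);print(np.round(Mt,2).tolist(),np.round(K,1).tolist())
o=R.from_rotvec(s["orientation"]).as_matrix();c=o@Mt[:3,3]+s["position"]
def ray(u,v):
    a=np.array([u-K[0,2],v-K[1,2]])/K[0,0];t=np.hypot(*a);return o@Mt[:3,:3]@np.r_[a/t*np.sin(t),np.cos(t)]
for n,z in [("grip",34),("tip",0),("mouth",0),("knob",117.5),("feeler",0)]:
    for k in r.pinpoint("wrist",n)[:3]:
        w=ray(*k["point"]);print(n,k["point"],round(k["confidence"],2),np.round(c+w*(z-c[2])/w[2],1))
t,dt=r.camera("top")
for n,z in [("grip",34),("tip",0),("mouth",0),("knob",117.5)]:
    for k in r.pinpoint("top",n)[:3]: print("top",n,k["point"],round(k["confidence"],2),np.round(px2w("top",*k["point"],z=z),1))
E
```

```text
dyaw -0.1 dist [0.7 1.9 1.4]
[{"linear": [0.0, 1.0, -0.7], "rot": [0.0004, -0.0, 0.0012]}, {"linear": [0.0, 1.0, -0.7], "rot": [0.0004, -0.0, 0.0012]}]
[[0.0, -0.95, -0.32, 83.82], [1.0, 0.0, -0.0, 0.14], [0.0, -0.32, 0.95, -143.5], [0.0, 0.0, 0.0, 1.0]] [[371.6, 0.0, 322.1], [0.0, 371.6, 236.0], [0.0, 0.0, 1.0]]
grip [329.7, 221.1] 0.62 [484.9 214.3  34. ]
grip [525.5, 99.3] 0.57 [445.2 400.3  34. ]
grip [4.7, 409.5] 0.28 [ 580.8 -363.9   34. ]
tip [123.1, 52.9] 0.81 [277.4  96.4   0. ]
tip [326.4, 342.4] 0.75 [612.6 162.8   0. ]
tip [634.1, 133.5] 0.63 [518.6 557.6   0. ]
mouth [258.2, 377.3] 0.62 [631.3  75.9   0. ]
mouth [325.0, 343.3] 0.6 [613.1 161.    0. ]
feeler [328.6, 206.1] 0.84 [481.5 215.3   0. ]
feeler [502.0, 95.2] 0.56 [440.1 396.8   0. ]
top grip [219.7, 267.6] 0.69 [485.7 210.8  34. ]
top tip [273.5, 360.5] 0.85 [272.1  87.7   0. ]
top tip [240.2, 220.2] 0.71 [601.6 169.7   0. ]
top tip [78.8, 252.3] 0.57 [524.9 551.6   0. ]
top mouth [281.9, 209.8] 0.73 [626.7  70.3   0. ]
```

View pics/w1.png

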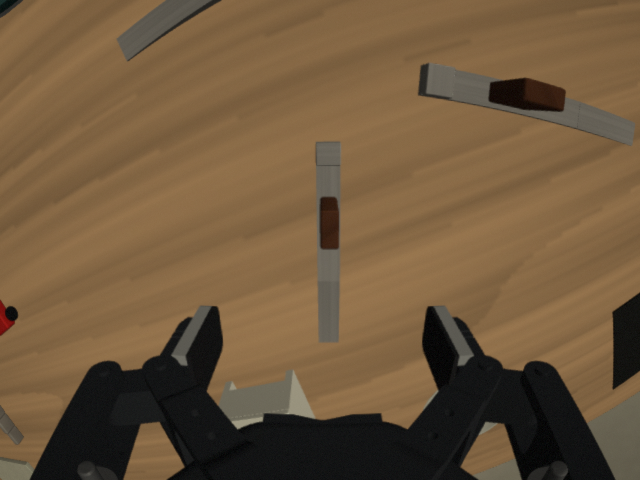

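The gripper is square to the smallest feeler, which stands at column 328 with its grip at (329,221) and tip at (328,342). The larger ones at (525,95) and (150,20) are clear. I descend.

```bash
python3 -c "
from h import *
plan([485.3,212.5,16],158.5,6)"
```

```text
dyaw 0.3 dist [   2.4    7.7 -153.4]
[{"linear": [0.1, 1.3, 25.6], "rot": [0.0, 0.0, -0.0009]}, {"linear": [0.1, 1.3, 25.6], "rot": [0.0, 0.0, -0.0009]}, {"linear": [0.1, 1.3, 25.6], "rot": [0.0, 0.0, -0.0009]}, {"linear": [0.1, 1.3, 25.6], "rot": [0.0, 0.0, -0.0009]}, {"linear": [0.1, 1.3, 25.6], "rot": [0.0, 0.0, -0.0009]}, {"linear": [0.1, 1.3, 25.6], "rot": [0.0, 0.0, -0.0009]}]
```

Call:
arm_command --increments '[{"linear":[0,1.3,25],"rot":[0,0,0],"claw":1},{"linear":[0,1.3,25],"rot":[0,0,0],"claw":1},{"linear":[0,1.3,25],"rot":[0,0,0],"claw":1},{"linear":[0,1.3,15],"rot":[0,0,0],"claw":1},{"linear":[0,0,0],"rot":[0,0,0],"claw":1},{"linear":[0,0,0],"rot":[0,0,0],"claw":1},{"linear":[0,0,0],"rot":[0,0,0],"claw":1}]'

```text
time_s: 4.68
position: [485.4, 210.0, 80.3]
orientation: [0.593, 3.084, 0.001]
wrist_force: [-0.1, 0.1, 0.1]
gripper_width: 1.001
gripper_force: 0.0
```

```bash
python3 -c "
from h import *
plan([485.3,212.5,16],158.5,4)"
```

```text
dyaw 0.3 dist [ -0.1   2.5 -64.3]
[{"linear": [0.3, 0.6, 16.1], "rot": [0.0002, 0.0002, -0.0012]}, {"linear": [0.3, 0.6, 16.1], "rot": [0.0002, 0.0002, -0.0012]}, {"linear": [0.3, 0.6, 16.1], "rot": [0.0002, 0.0002, -0.0012]}, {"linear": [0.3, 0.6, 16.1], "rot": [0.0002, 0.0002, -0.0012]}]
```

Call:
arm_command --increments '[{"linear":[0,0.6,16],"rot":[0,0,-0.004],"claw":1},{"linear":[0,0.6,16],"rot":[0,0,0],"claw":1},{"linear":[0,0.6,16],"rot":[0,0,0],"claw":1},{"linear":[0,0.6,16],"rot":[0,0,0],"claw":1},{"linear":[0,0,0],"rot":[0,0,0],"claw":0.6},{"linear":[0,0,0],"rot":[0,0,0],"claw":0.4},{"linear":[0,0,0],"rot":[0,0,0],"claw":0.25},{"linear":[0,0,0],"rot":[0,0,0],"claw":0},{"linear":[0,0,0],"rot":[0,0,0],"claw":0},{"linear":[0,0,0],"rot":[0,0,0],"claw":0}]' --grip_force 30

```text
time_s: 5.52
position: [486.2, 212.3, 16.0]
orientation: [0.587, 3.085, 0.001]
wrist_force: [1.0, -0.8, 7.8]
gripper_width: 0.162
gripper_force: 34.4
```

Call:
arm_command --increments '[{"linear":[0,0,0],"rot":[0,0,0],"claw":0},{"linear":[0,0,0],"rot":[0,0,0],"claw":0},{"linear":[0,0,0],"rot":[0,0,0],"claw":0}]'

```text
time_s: 5.77
position: [486.1, 212.3, 16.0]
orientation: [0.587, 3.085, 0.001]
wrist_force: [-1.2, 0.3, 7.1]
gripper_width: 0.163
gripper_force: 34.3
```

```bash
python3 -c "
from h import *
plan([478,87.4,20],175.06,6)"
```

```text
dyaw 16.6 dist [  -8.1 -124.9    4. ]
[{"linear": [-6.4, -19.9, -0.7], "rot": [0.0001, 0.0002, -0.0483]}, {"linear": [-5.4, -20.1, -0.7], "rot": [0.0001, 0.0002, -0.0483]}, {"linear": [-4.4, -20.4, -0.7], "rot": [0.0001, 0.0002, -0.0483]}, {"linear": [-3.4, -20.6, -0.7], "rot": [0.0001, 0.0002, -0.0483]}, {"linear": [-2.4, -20.7, -0.7], "rot": [0.0001, 0.0002, -0.0483]}, {"linear": [-1.4, -20.8, -0.7], "rot": [0.0001, 0.0002, -0.0483]}]
```

Call:
arm_command --increments '[{"linear":[0,0,-4],"rot":[0,0,0],"claw":0},{"linear":[-6.5,-20,0],"rot":[0,0,-0.048],"claw":0},{"linear":[-5.5,-20,0],"rot":[0,0,-0.048],"claw":0},{"linear":[-4.5,-20.5,0],"rot":[0,0,-0.048],"claw":0},{"linear":[-3.5,-20.5,0],"rot":[0,0,-0.048],"claw":0},{"linear":[-2.5,-20.5,0],"rot":[0,0,-0.048],"claw":0},{"linear":[-1.5,-21,0],"rot":[0,0,-0.048],"claw":0},{"linear":[0,0,0],"rot":[0,0,0],"claw":0},{"linear":[0,0,0],"rot":[0,0,0],"claw":0},{"linear":[0,0,0],"rot":[0,0,0],"claw":0}]'

```text
time_s: 6.6
position: [478.0, 87.5, 19.5]
orientation: [0.139, 3.138, 0.0]
wrist_force: [-0.6, -0.7, -1.4]
gripper_width: 0.162
gripper_force: 33.0
```

```bash
python3 - <<'E'
from h import *
plan([478,87.4,20],175.06,1)
s=r.observe();im,d=r.camera("wrist");m=r.camera_model("wrist")
K=np.array(m["mtx"]);Mt=np.array(m["mount"])
o=R.from_rotvec(s["orientation"]).as_matrix();c=o@Mt[:3,3]+s["position"]
def ray(u,v):
    a=np.array([u-K[0,2],v-K[1,2]])/K[0,0];t=np.hypot(*a);return o@Mt[:3,:3]@np.r_[a/t*np.sin(t),np.cos(t)]
for n,z in [("tip",4),("mouth",0)]:
    for k in r.pinpoint("wrist",n)[:3]:
        w=ray(*k["point"]);print(n,k["point"],round(k["confidence"],2),np.round(c+w*(z-c[2])/w[2],1))
t,dt=r.camera("top");sc,ds=r.camera("scene")
for cam in ["top","scene"]:
  for n,z in [("tip",4),("mouth",0),("knob",117.5)]:
    for k in r.pinpoint(cam,n)[:3]: print(cam,n,k["point"],round(k["confidence"],2),np.round(px2w(cam,*k["point"],z=z),1))
a=cv2.resize(sc[220:360,220:420],(600,420),interpolation=cv2.INTER_CUBIC);b=cv2.resize(t[140:300,230:330],(200,320))
cv2.imwrite("pics/c.png",np.hstack([a[:,:,::-1],cv2.resize(t[160:300,240:306],(198,420),interpolation=cv2.INTER_CUBIC)[:,:,::-1]]))
E
```

```text
dyaw 0.1 dist [-0.  -0.1  0.5]
[{"linear": [0.0, -0.1, -0.5], "rot": [0.0002, 0.0002, -0.0026]}]
top tip [78.7, 253.6] 0.86 [521.4 550.    4. ]
top mouth [279.8, 208.0] 0.76 [631.   75.4   0. ]
top knob [278.3, 183.3] 0.59 [664.8  71.4 117.5]
scene tip [452.3, 272.0] 0.88 [282.6 106.4   4. ]
scene tip [311.3, 302.0] 0.57 [603.4  66.6   4. ]
scene knob [289.3, 261.6] 0.67 [650.   68.2 117.5]
```

View pics/c.png

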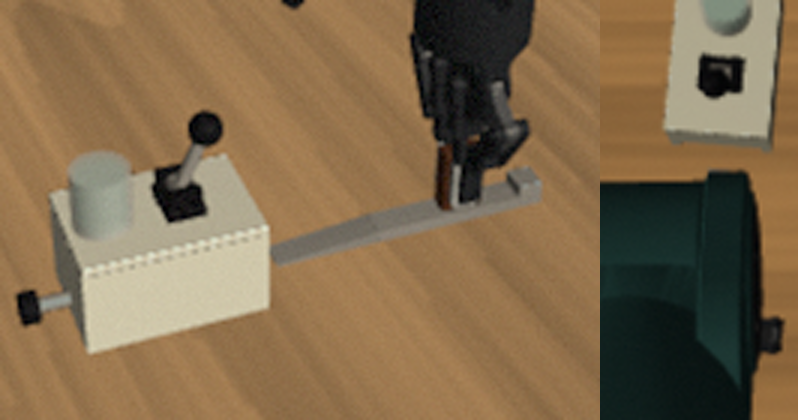

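The feeler is held level. Its tip is at about scene (313,306), just in front of the slot and in line with it. I lower it to the shelf and start in.

Call:
arm_command --increments '[{"linear":[0,0,2],"rot":[0,0,0],"claw":0},{"linear":[0,0,1.3],"rot":[0,0,0],"claw":0},{"linear":[0,0,0],"rot":[0,0,0],"claw":0},{"linear":[0,0,0],"rot":[0,0,0],"claw":0}]'

```text
time_s: 7.48
position: [478.0, 87.3, 16.0]
orientation: [0.138, 3.138, 0.0]
wrist_force: [0.9, 1.1, 0.5]
gripper_width: 0.159
gripper_force: 33.3
```

Call:
arm_command --increments '[{"linear":[-4,0,0],"rot":[0,0,0],"claw":0},{"linear":[-4,0,0],"rot":[0,0,0],"claw":0},{"linear":[-3,0,0],"rot":[0,0,0],"claw":0},{"linear":[-2,0,0],"rot":[0,0,0],"claw":0}]'

```text
time_s: 7.82
position: [491.2, 86.0, 15.9]
orientation: [-0.138, -3.138, 0.0]
wrist_force: [-4.3, -0.7, 6.1]
gripper_width: 0.157
gripper_force: 34.0
```

Call:
arm_command --increments '[{"linear":[-2,0,0],"rot":[0,0,0],"claw":0},{"linear":[-2,0,0],"rot":[0,0,0],"claw":0},{"linear":[-2,0,0],"rot":[0,0,0],"claw":0}]'

```text
time_s: 8.07
position: [497.0, 85.5, 16.0]
orientation: [-0.138, -3.138, 0.0]
wrist_force: [-2.1, 0.7, 2.2]
gripper_width: 0.158
gripper_force: 33.6
```

Call:
arm_command --increments '[{"linear":[-2,0,0],"rot":[0,0,0],"claw":0},{"linear":[-2,0,0],"rot":[0,0,0],"claw":0},{"linear":[-2,0,0],"rot":[0,0,0],"claw":0}]'

```text
time_s: 8.32
position: [503.0, 85.0, 15.9]
orientation: [-0.138, -3.139, 0.0]
wrist_force: [-2.0, -0.4, 0.9]
gripper_width: 0.16
gripper_force: 33.5
```

Call:
arm_command --increments '[{"linear":[-2,0,0],"rot":[0,0,0],"claw":0},{"linear":[-2,0,0],"rot":[0,0,0],"claw":0},{"linear":[-2,0,0],"rot":[0,0,0],"claw":0},{"linear":[-2,0,0],"rot":[0,0,0],"claw":0}]'

```text
time_s: 8.65
position: [511.1, 84.3, 16.0]
orientation: [0.138, 3.138, -0.0]
wrist_force: [-0.2, 0.3, 0.3]
gripper_width: 0.158
gripper_force: 33.3
```

Call:
arm_command --increments '[{"linear":[-2,0,0],"rot":[0,0,0],"claw":0},{"linear":[-2,0,0],"rot":[0,0,0],"claw":0},{"linear":[-2,0,0],"rot":[0,0,0],"claw":0},{"linear":[-1,0,0],"rot":[0,0,0],"claw":0},{"linear":[-1,0,0],"rot":[0,0,0],"claw":0}]'

```text
time_s: 9.07
position: [518.9, 83.6, 16.0]
orientation: [-0.138, -3.139, 0.0]
wrist_force: [-1.7, 0.1, -0.3]
gripper_width: 0.158
gripper_force: 33.2
```

Call:
arm_command --increments '[{"linear":[-1,0,0],"rot":[0,0,0],"claw":0},{"linear":[-1,0,0],"rot":[0,0,0],"claw":0}]'

```text
time_s: 9.23
position: [520.8, 83.4, 16.0]
orientation: [-0.138, -3.139, -0.0]
wrist_force: [-0.7, -0.6, 0.4]
gripper_width: 0.16
gripper_force: 33.1
```

Call:
arm_command --increments '[{"linear":[-1,0,0],"rot":[0,0,0],"claw":0},{"linear":[-1,0,0],"rot":[0,0,0],"claw":0}]'

```text
time_s: 9.4
position: [522.8, 83.2, 16.0]
orientation: [0.138, 3.139, 0.0]
wrist_force: [0.2, 0.3, -1.1]
gripper_width: 0.159
gripper_force: 33.1
```

Call:
arm_command --increments '[{"linear":[-1,0,0],"rot":[0,0,0],"claw":0},{"linear":[-1,0,0],"rot":[0,0,0],"claw":0}]'

```text
time_s: 9.57
position: [524.9, 83.1, 16.0]
orientation: [0.138, 3.139, -0.0]
wrist_force: [0.3, -0.2, -0.9]
gripper_width: 0.159
gripper_force: 33.1
```

Call:
arm_command --increments '[{"linear":[-1,0,0],"rot":[0,0,0],"claw":0},{"linear":[-1,0,0],"rot":[0,0,0],"claw":0}]'

```text
time_s: 9.73
position: [526.8, 82.9, 16.0]
orientation: [0.138, 3.139, 0.0]
wrist_force: [-0.5, -0.1, -1.1]
gripper_width: 0.163
gripper_force: 33.1
```

Call:
arm_command --increments '[{"linear":[-1,0,0],"rot":[0,0,0],"claw":0},{"linear":[-1,0,0],"rot":[0,0,0],"claw":0}]'

```text
time_s: 9.9
position: [528.8, 82.7, 16.0]
orientation: [0.138, 3.139, -0.0]
wrist_force: [-0.1, -0.3, -2.1]
gripper_width: 0.163
gripper_force: 33.1
```

Call:
arm_command --increments '[{"linear":[-1,0,0],"rot":[0,0,0],"claw":0},{"linear":[-1,0,0],"rot":[0,0,0],"claw":0}]'

```text
time_s: 10.07
position: [530.8, 82.5, 16.0]
orientation: [0.138, 3.139, -0.0]
wrist_force: [-0.2, -1.1, -1.1]
gripper_width: 0.161
gripper_force: 33.1
```

Call:
arm_command --increments '[{"linear":[-1,0,0],"rot":[0,0,0],"claw":0},{"linear":[-1,0,0],"rot":[0,0,0],"claw":0}]'

```text
time_s: 10.23
position: [532.8, 82.4, 16.0]
orientation: [0.138, 3.139, 0.0]
wrist_force: [-0.9, -0.0, -0.4]
gripper_width: 0.158
gripper_force: 33.1
```

Call:
arm_command --increments '[{"linear":[-1,0,0],"rot":[0,0,0],"claw":0},{"linear":[-1,0,0],"rot":[0,0,0],"claw":0}]'

```text
time_s: 10.4
position: [534.8, 82.2, 16.0]
orientation: [-0.138, -3.139, -0.0]
wrist_force: [0.3, 0.2, 0.1]
gripper_width: 0.158
gripper_force: 33.1
```

Call:
arm_command --increments '[{"linear":[-1,0,0],"rot":[0,0,0],"claw":0},{"linear":[-1,0,0],"rot":[0,0,0],"claw":0}]'

```text
time_s: 10.57
position: [536.8, 82.0, 16.0]
orientation: [0.138, 3.139, 0.0]
wrist_force: [1.0, 0.4, -1.3]
gripper_width: 0.161
gripper_force: 33.1
```

Call:
arm_command --increments '[{"linear":[-1,0,0],"rot":[0,0,0],"claw":0},{"linear":[-1,0,0],"rot":[0,0,0],"claw":0}]'

```text
time_s: 10.73
position: [538.8, 81.8, 16.0]
orientation: [-0.138, -3.139, 0.0]
wrist_force: [0.1, 0.1, -0.7]
gripper_width: 0.159
gripper_force: 33.1
```

Call:
arm_command --increments '[{"linear":[-1,0,0],"rot":[0,0,0],"claw":0},{"linear":[-1,0,0],"rot":[0,0,0],"claw":0}]'

```text
time_s: 10.9
position: [540.8, 81.7, 16.0]
orientation: [-0.138, -3.139, -0.0]
wrist_force: [0.3, 0.5, -1.5]
gripper_width: 0.16
gripper_force: 33.1
```

Call:
arm_command --increments '[{"linear":[-1,0,0],"rot":[0,0,0],"claw":0},{"linear":[-1,0,0],"rot":[0,0,0],"claw":0}]'

```text
time_s: 11.07
position: [542.7, 81.5, 16.0]
orientation: [-0.138, -3.139, 0.0]
wrist_force: [0.4, -0.5, -1.0]
gripper_width: 0.159
gripper_force: 33.1
```

Call:
arm_command --increments '[{"linear":[-1,0,0],"rot":[0,0,0],"claw":0},{"linear":[-1,0,0],"rot":[0,0,0],"claw":0}]'

```text
time_s: 11.23
position: [544.7, 81.3, 15.9]
orientation: [-0.138, -3.138, 0.0]
wrist_force: [-0.2, 0.8, -1.0]
gripper_width: 0.155
gripper_force: 33.1
```

Call:
arm_command --increments '[{"linear":[-1,0,0.3],"rot":[0,0,0],"claw":0},{"linear":[-1,0,0.2],"rot":[0,0,0],"claw":0}]'

```text
time_s: 11.4
position: [545.2, 81.3, 15.9]
orientation: [-0.137, -3.136, -0.0]
wrist_force: [-16.6, 2.3, 25.6]
gripper_width: 0.16
gripper_force: 36.9
```

Call:
arm_command --increments '[{"linear":[-1,0,0],"rot":[0,0,0],"claw":0}]'

```text
time_s: 11.48
position: [546.4, 81.2, 15.9]
orientation: [-0.137, -3.137, -0.0]
wrist_force: [-7.7, -0.1, 12.0]
gripper_width: 0.156
gripper_force: 35.0
```

Call:
arm_command --increments '[{"linear":[0,0,-0.25],"rot":[0,0,0],"claw":0},{"linear":[0,0,0],"rot":[0,0,0],"claw":0}]'

```text
time_s: 11.65
position: [547.6, 81.1, 15.9]
orientation: [0.138, 3.138, 0.0]
wrist_force: [-2.5, -0.1, 5.3]
gripper_width: 0.159
gripper_force: 34.1
```

Call:
arm_command --increments '[{"linear":[-0.5,0,0],"rot":[0,0,0],"claw":0},{"linear":[-0.5,0,0],"rot":[0,0,0],"claw":0}]'

```text
time_s: 11.82
position: [548.0, 81.1, 15.9]
orientation: [-0.138, -3.138, -0.0]
wrist_force: [-7.4, 0.8, 10.0]
gripper_width: 0.153
gripper_force: 34.8
```

Call:
arm_command --increments '[{"linear":[0,0,-0.25],"rot":[0,0,0],"claw":0},{"linear":[0,0,0],"rot":[0,0,0],"claw":0}]'

```text
time_s: 11.98
position: [548.8, 80.9, 16.0]
orientation: [0.138, 3.138, -0.0]
wrist_force: [-1.1, 0.9, 2.6]
gripper_width: 0.159
gripper_force: 33.4
```

Call:
arm_command --increments '[{"linear":[-0.5,0,0],"rot":[0,0,0],"claw":0},{"linear":[-0.5,0,0],"rot":[0,0,0],"claw":0}]'

```text
time_s: 12.15
position: [549.6, 80.9, 16.0]
orientation: [-0.138, -3.138, 0.0]
wrist_force: [-1.4, 0.0, 1.4]
gripper_width: 0.162
gripper_force: 33.7
```

Call:
arm_command --increments '[{"linear":[-1,0,0],"rot":[0,0,0],"claw":0},{"linear":[-1,0,0],"rot":[0,0,0],"claw":0}]'

```text
time_s: 12.32
position: [551.7, 80.7, 16.0]
orientation: [0.138, 3.139, -0.0]
wrist_force: [-2.6, 0.8, 1.8]
gripper_width: 0.156
gripper_force: 33.6
```

Call:
arm_command --increments '[{"linear":[-1,0,0],"rot":[0,0,0],"claw":0},{"linear":[-1,0,0],"rot":[0,0,0],"claw":0}]'

```text
time_s: 12.48
position: [553.8, 80.5, 16.0]
orientation: [-0.138, -3.139, 0.0]
wrist_force: [-1.2, 0.1, 2.1]
gripper_width: 0.157
gripper_force: 33.6
```

Call:
arm_command --increments '[{"linear":[-1,0,0],"rot":[0,0,0],"claw":0},{"linear":[-1,0,0],"rot":[0,0,0],"claw":0}]'

```text
time_s: 12.65
position: [555.8, 80.3, 16.0]
orientation: [0.138, 3.139, 0.0]
wrist_force: [-1.3, -0.3, 0.7]
gripper_width: 0.16
gripper_force: 33.5
```

Call:
arm_command --increments '[{"linear":[-1,0,0],"rot":[0,0,0],"claw":0},{"linear":[-1,0,0],"rot":[0,0,0],"claw":0}]'

```text
time_s: 12.82
position: [557.8, 80.2, 16.0]
orientation: [0.138, 3.138, -0.0]
wrist_force: [-0.4, 0.5, 0.9]
gripper_width: 0.155
gripper_force: 33.5
```

Call:
arm_command --increments '[{"linear":[-1,0,0],"rot":[0,0,0],"claw":0},{"linear":[-1,0,0],"rot":[0,0,0],"claw":0}]'

```text
time_s: 12.98
position: [559.7, 80.0, 16.0]
orientation: [0.138, 3.139, 0.0]
wrist_force: [-1.4, 0.2, 1.1]
gripper_width: 0.163
gripper_force: 33.4
```

Call:
arm_command --increments '[{"linear":[-1,0,0],"rot":[0,0,0],"claw":0},{"linear":[-1,0,0],"rot":[0,0,0],"claw":0}]'

```text
time_s: 13.15
position: [561.4, 79.9, 16.0]
orientation: [-0.138, -3.138, -0.0]
wrist_force: [-5.2, 0.4, 3.3]
gripper_width: 0.159
gripper_force: 33.8
```

Call:
arm_command --increments '[{"linear":[-0.5,0,0],"rot":[0,0,0],"claw":0},{"linear":[-0.5,0,0],"rot":[0,0,0],"claw":0}]'

```text
time_s: 13.32
position: [562.0, 79.8, 15.9]
orientation: [-0.138, -3.137, 0.0]
wrist_force: [-6.6, 1.3, 5.1]
gripper_width: 0.164
gripper_force: 34.0
```

Call:
arm_command --increments '[{"linear":[-0.5,0,-0.1],"rot":[0,0,0],"claw":0},{"linear":[-0.5,0,0],"rot":[0,0,0],"claw":0}]'

```text
time_s: 13.48
position: [562.9, 79.7, 15.9]
orientation: [-0.138, -3.137, -0.0]
wrist_force: [-7.7, 0.8, 4.2]
gripper_width: 0.161
gripper_force: 33.9
```

Call:
arm_command --increments '[{"linear":[-0.5,0,-0.1],"rot":[0,0,0],"claw":0}]'

```text
time_s: 13.57
position: [563.4, 79.7, 16.0]
orientation: [-0.138, -3.137, -0.0]
wrist_force: [-6.4, 0.7, 0.9]
gripper_width: 0.158
gripper_force: 33.4
```

Drag is about 6 N with little load on the shelf. I let go and lift.

Call:
arm_command --increments '[{"linear":[0,0,0],"rot":[0,0,0],"claw":0},{"linear":[0,0,0],"rot":[0,0,0],"claw":0.3},{"linear":[0,0,0],"rot":[0,0,0],"claw":0.5},{"linear":[0,0,0],"rot":[0,0,0],"claw":0.7},{"linear":[0,0,0],"rot":[0,0,0],"claw":0.7},{"linear":[0,0,0],"rot":[0,0,0],"claw":0.7},{"linear":[0,0,0],"rot":[0,0,0],"claw":0.7},{"linear":[0,0,0],"rot":[0,0,0],"claw":0.7}]'

```text
time_s: 14.23
position: [564.1, 79.6, 16.2]
orientation: [0.138, 3.138, 0.0]
wrist_force: [0.0, -1.0, 0.6]
gripper_width: 0.701
gripper_force: 0.0
```

```bash
python3 - <<'E'
from h import *
s=r.observe();print(s["time_s"],s["position"],s["wrist_force"],s["gripper_width"])
sc,ds=r.camera("scene")
cv2.imwrite("pics/d.png",cv2.resize(sc[220:360,220:420],(800,560),interpolation=cv2.INTER_CUBIC)[:,:,::-1])
E
```

```text
14.2333 [564.13037965  79.60559554  16.19129175] [ 0.04465084 -0.98706612  0.60711   ] 0.700916784235827
```

View pics/d.png

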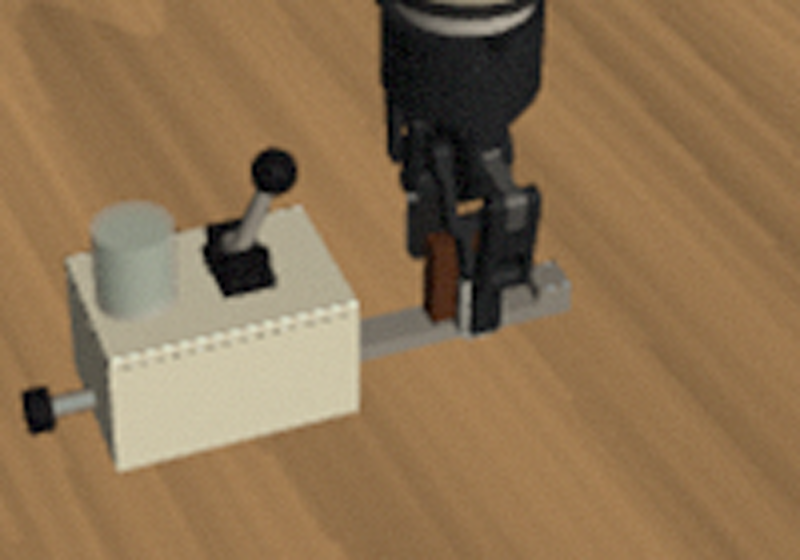

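The feeler lies flat with its blade in the slot, the fingers are clear of the grip, and the lever still leans towards the slot (knob at crop (274,170)). I lift straight up and shut the fingers.

Call:
arm_command --increments '[{"linear":[0,0,-10],"rot":[0,0,0],"claw":0.7},{"linear":[0,0,-20],"rot":[0,0,0],"claw":0.7},{"linear":[0,0,-20],"rot":[0,0,0],"claw":0.7},{"linear":[0,0,-20],"rot":[0,0,0],"claw":0.5},{"linear":[0,0,-20],"rot":[0,0,0],"claw":0},{"linear":[0,0,-7],"rot":[0,0,0],"claw":0},{"linear":[-12,0,0],"rot":[0,0,0],"claw":0},{"linear":[-12,0,0],"rot":[0,0,0],"claw":0},{"linear":[-10,0,0],"rot":[0,0,0],"claw":0},{"linear":[0,0,0],"rot":[0,0,0],"claw":0}]'

```text
time_s: 15.12
position: [599.2, 76.4, 113.0]
orientation: [0.138, 3.138, 0.0]
wrist_force: [-0.2, -0.6, -0.1]
gripper_width: 0.003
gripper_force: 0.0
```

```bash
python3 - <<'E'
from h import *
s=r.observe();print(s["time_s"],s["position"],s["wrist_force"],s["gripper_width"])
sc,ds=r.camera("scene")
cv2.imwrite("pics/e.png",cv2.resize(sc[200:340,220:420],(800,560),interpolation=cv2.INTER_CUBIC)[:,:,::-1])
for k in r.pinpoint("scene","knob")[:2]: print(k,px2w("scene",*k["point"],z=117.5))
E
```

```text
15.1167 [599.24087296  76.4213277  112.99695101] [-0.1594672  -0.60574972 -0.10392398] 0.0025628183751758896
{'point': [288.0, 263.8], 'confidence': 0.62} [654.92117863  73.53268046 117.5       ]
```

View pics/e.png

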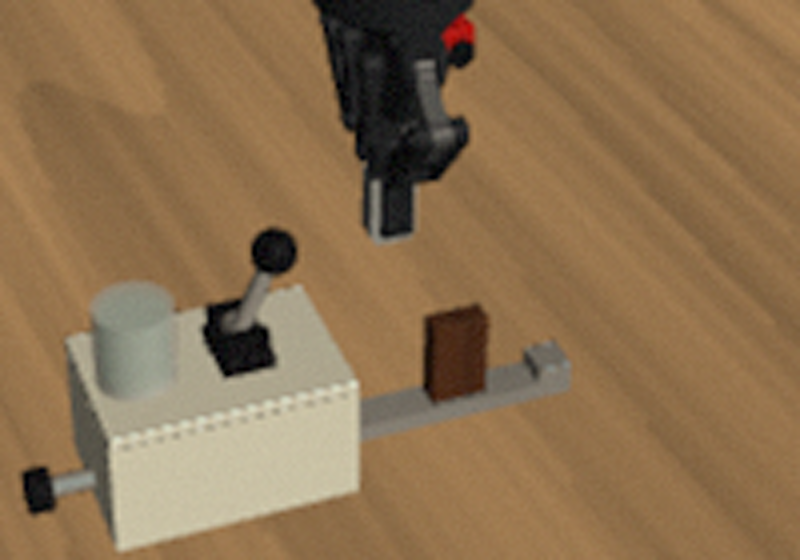

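The feeler is free and flat, and the shut fingertips at crop (390,235) line up with the knob at (274,250). I push.

Call:
arm_command --increments '[{"linear":[-10,0,0],"rot":[0,0,0],"claw":0},{"linear":[-10,0,0],"rot":[0,0,0],"claw":0},{"linear":[-5,0,0],"rot":[0,0,0],"claw":0},{"linear":[-4,0,0],"rot":[0,0,0],"claw":0},{"linear":[-4,0,0],"rot":[0,0,0],"claw":0},{"linear":[-4,0,0],"rot":[0,0,0],"claw":0}]'

```text
time_s: 15.72
position: [634.6, 73.4, 113.2]
orientation: [-0.138, -3.138, 0.0]
wrist_force: [-2.6, 0.1, 2.3]
gripper_width: -0.001
gripper_force: 1.8
```

Call:
arm_command --increments '[{"linear":[-4,0,0],"rot":[0,0,0],"claw":0},{"linear":[-4,0,0],"rot":[0,0,0],"claw":0},{"linear":[-4,0,0],"rot":[0,0,0],"claw":0},{"linear":[-4,0,0],"rot":[0,0,0],"claw":0},{"linear":[-4,0,0],"rot":[0,0,0],"claw":0}]'

```text
time_s: 16.13
position: [655.1, 71.6, 113.2]
orientation: [0.138, 3.139, -0.0]
wrist_force: [-2.3, 0.3, 2.0]
gripper_width: 0.0
gripper_force: 1.2
```

Call:
arm_command --increments '[{"linear":[-3,0,0],"rot":[0,0,0],"claw":0},{"linear":[-3,0,0],"rot":[0,0,0],"claw":0},{"linear":[-3,0,0],"rot":[0,0,0],"claw":0}]'

```text
time_s: 16.38
position: [664.1, 70.8, 113.1]
orientation: [0.138, 3.139, -0.0]
wrist_force: [-2.1, 0.5, 1.8]
gripper_width: 0.005
gripper_force: 1.0
```

Call:
arm_command --increments '[{"linear":[-2,0,0],"rot":[0,0,0],"claw":0},{"linear":[-2,0,0],"rot":[0,0,0],"claw":0},{"linear":[-1,0,0],"rot":[0,0,0],"claw":0}]'

```text
time_s: 16.63
position: [668.8, 70.4, 113.0]
orientation: [-0.138, -3.138, 0.0]
wrist_force: [-3.1, 1.0, -1.0]
gripper_width: 0.002
gripper_force: 1.0
```

Call:
arm_command --increments '[{"linear":[-1,0,0],"rot":[0,0,0],"claw":0},{"linear":[-1,0,0],"rot":[0,0,0],"claw":0}]'

```text
time_s: 16.8
position: [670.5, 70.2, 112.9]
orientation: [-0.138, -3.138, 0.0]
wrist_force: [-2.0, 0.4, -2.5]
gripper_width: 0.0
gripper_force: 1.1
```

Call:
arm_command --increments '[{"linear":[-1,0,0],"rot":[0,0,0],"claw":0},{"linear":[-1,0,0],"rot":[0,0,0],"claw":0}]'

```text
time_s: 16.97
position: [672.5, 70.0, 113.0]
orientation: [-0.138, -3.138, 0.0]
wrist_force: [-2.0, 0.3, -2.1]
gripper_width: -0.003
gripper_force: 1.2
```

Call:
arm_command --increments '[{"linear":[-1,0,0],"rot":[0,0,0],"claw":0},{"linear":[-1,0,0],"rot":[0,0,0],"claw":0}]'

```text
time_s: 17.13
position: [674.4, 69.8, 113.1]
orientation: [-0.138, -3.138, 0.0]
wrist_force: [-6.6, 1.4, -1.0]
gripper_width: 0.001
gripper_force: 3.6
```

Force is rising at the stop. I press slightly more, then back off and look.

Call:
arm_command --increments '[{"linear":[-0.3,0,0],"rot":[0,0,0],"claw":0}]'

```text
time_s: 17.22
position: [674.4, 69.9, 112.9]
orientation: [-0.138, -3.137, 0.0]
wrist_force: [-6.1, -0.5, -0.4]
gripper_width: 0.005
gripper_force: 3.3
```

Call:
arm_command --increments '[{"linear":[10,0,0],"rot":[0,0,0],"claw":0},{"linear":[20,0,0],"rot":[0,0,0],"claw":0},{"linear":[30,0,0],"rot":[0,0,0],"claw":0},{"linear":[20,0,-20],"rot":[0,0,0],"claw":0},{"linear":[0,0,-30],"rot":[0,0,0],"claw":0},{"linear":[0,0,-30],"rot":[0,0,0],"claw":0},{"linear":[0,0,0],"rot":[0,0,0],"claw":0}]'

```text
time_s: 17.8
position: [597.4, 76.9, 199.1]
orientation: [0.137, 3.13, 0.0]
wrist_force: [0.4, 0.3, 0.6]
gripper_width: -0.002
gripper_force: 0.0
```

```bash
python3 - <<'E'
from h import *
s=r.observe();print(s["time_s"],s["position"],s["wrist_force"])
sc,ds=r.camera("scene");t,dt=r.camera("top")
cv2.imwrite("pics/f.png",cv2.resize(sc[220:360,220:420],(800,560),interpolation=cv2.INTER_CUBIC)[:,:,::-1])
for k in r.pinpoint("scene","knob")[:2]: print(k,px2w("scene",*k["point"],z=117.5))
m=r.camera_model("scene");K=np.array(m["mtx"]);T=np.linalg.inv(np.array(m["camera_from_world"]))
v,u=np.mgrid[:480,:640];P=np.stack([(u-K[0,2])/K[0,0]*ds,(v-K[1,2])/K[1,1]*ds,ds],-1)@T[:3,:3].T+T[:3,3]
M=(P[...,2]>112)&(P[...,2]<135)&(abs(P[...,0]-670)<50)&(abs(P[...,1]-70)<30)&(sc.max(-1)<70)
print(M.sum(),P[M].mean(0),P[M].min(0),P[M].max(0))
E
```

```text
17.8 [597.44534261  76.90779111 199.1286841 ] [0.39726393 0.32785592 0.6018342 ]
{'point': [264.3, 272.7], 'confidence': 0.64} [703.77915801  80.61120791 117.5       ]
101 [696.55362233  75.7116869  122.9041778 ] [687.74071763  64.52051656 112.0072094 ] [704.44949703  81.99653345 130.39219347]
```

View pics/f.png

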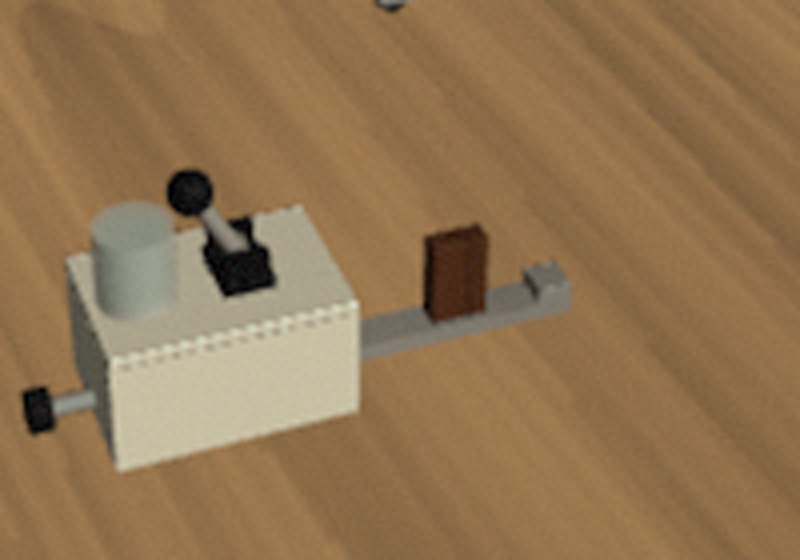

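The lever is fully over (knob at crop (190,190), about 43 mm of travel, onto its stop). The feeler lies flat in the slot and the arm is clear, so I hand the job in.

```bash
python3 -c "
from station import r
print(r.close_job())"
```

```text
the job is handed in; nothing more can be done
None
```

I slid the smallest feeler into the slot until the drag was about 6 N and let it go. I then pushed the lock lever over onto its stop, backed the arm clear and handed the job in; no verdict came back, and the force pressing on the feeler after release was not measured.

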